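# Tap the cutting-gauge stop to its mark

## Task

On the stone carver's bench are two cutting gauges; on the one with the orange slide, push the stiff slide along its rail, away from the robot, in separate small taps until its black pointer stands over the yellow band. At least once on the way, stop it short of the band and come right off it before tapping it on; never let the pointer run past the far edge of the band. Leave the blue slide of the other gauge where it is.

Things in the scene. Friction and masses are not known exactly. Their poses are not given: they have to be found in the camera images.
- stop_orange: Steel slide with orange post; stiff: about 7 N moves it, no coasting, stays put. Origin: centre of its underside, 14.5 mm above the bench; +x is the way to push it along its rail, y left, z up. Carriage 40 x 40 mm, 14 high. A thin black pointer sticks out to +y at the origin's x. Rail: fixed, 300 x 75 mm, 14 high, within 18 degrees of straight ahead, bare for 45 mm behind the carriage.
- orange_post (a point): Centre of the top of the orange slide's push post, straight above the slide's origin, 70.5 mm above the bench. The post measures 20 mm along the rail, 34 mm across, and stands 42 mm above the carriage's top (28 to 70 mm above the bench). Axes as the slide's.
- yellow_band: Flat yellow plate fixed on the left (+y) margin of the orange slide's rail, 24 mm along the rail, 26 across, 3 thick. Origin: centre of its underside, 14 mm above the bench, 35 mm to the left of the slide's line; axes parallel to the slide's. Its edges lie 12 mm before and after its origin along x. It starts 45 to 145 mm ahead of the slide; the slide could run on 40 mm past it.
- stop_blue: Same slide with a blue post on the other gauge, whose rail lies left or right of the orange one's (middles 180 mm or more apart) and bears a green band. To be left alone. Origin and axes as for the orange slide.

How it is judged:
By the outcome, as a careful person would: the job done as asked, in the order asked, and still so for the second after the job is handed in, with the robot touching nothing.
It also fails if it takes over 38 s, if anything falls off the work surface, if the arm or the gripper's body presses on something with over 40 N, if the wrist force passes 120 N, or if a joint passes its speed limit or range.

## Robot

A 6-joint arm with a two-finger parallel gripper is mounted at the origin on the work surface. World frame = base frame: x ahead of the robot, y to its left, z up, the work surface at z = 0. Lengths are in mm, angles in rad, forces in N, time in s.
With the tool pointing down it reaches from about 350 to 875 mm from the base axis. Payload 4.2 kg.
Tool frame: the origin (TCP) lies between the finger pads; the fingertips stand 17 mm ahead of it and the grasp point (between the pads) lies 2 mm behind it (nose_length is the distance from the TCP to the fingertips, in mm); z points along the fingers, y is the direction in which the jaws open and shut (so a half turn about z gives the same grasp; the last joint's range is limited). The gripper opens to 85 mm and grips with 20 to 120 N. Pads are 22 mm wide; open, the fingers measure 114 mm over their backs; the gripper's body (76 mm by 85 mm) begins 54 mm behind the grasp point. The pads swing forward as they close: fully open they stand 13 mm farther back than shut.
Start: joints at [-0.913, 0.385, 0.008, 0, -1.194, -0.259], TCP at [242.709, -575.927, 248.312] pointing down, gripper open.
Joint ranges: [-3.14, 3.14], [-1.21, 2.06], [-1.07, 1.41], [-3.16, 2.05], [-2.99, -0.16], [-3.1, 3.1]. Speed limits (rad/s): [2.79, 2.79, 3.14, 3.14, 3.14, 3.14].

## Interface

Orientations are given as a unit quaternion [x, y, z, w].
In Python, from bench import * gives the robot as it stands.
- The arm moves only by the tool jog_arm, never from a script. Its argument "increments" is a list of rows, each a list of 4 numbers: the shift along the tool's x, y, z in m, then the turn about the tool's z in degrees. A call has 1 to 10 rows; each row is the pose to reach, as a shift and turn from the pose measured when the call began, along the tool's axes at that moment; what a row does not reach only later rows make up. A row lasts 1/8 s, in which the tool goes at most 62.5 mm and 10.7 degrees, less where a joint would pass 70% of its speed; a pose out of reach is approached as far as the arm can. A call with a gripper value outside its range is refused whole. "hand" is the gripper's target within -1 to 1 (fully open at 1, half-way at 0, shut at -1), set as the call begins (left out, the last holds). The fingers move at their own pace and stop on an object; the grip force is fixed at half the most. Time passes only in rows, so rows that repeat a pose let the fingers close. It gives the time, the measured TCP pose, the force and the opening at its end, in the units of the state.
- read_state(): the state, without advancing time (a new reading comes with each control period).
- get_image(name): name is "side" or "top"; returns the picture (384x512x3 uint8, red, green, blue); there is no depth.
- calibration(name): a dict with "fx", "fy", "cx", "cy" (pixels), "position" and "rotation" of the camera in the world. Camera axes: x right, y up, looking along -z (the intrinsics and any distortion apply to the point x, -y, -z); pixel columns grow to the right and rows downward; lengths in mm; the calibration is good to about 2 mm. A picture is of the moment at which its call begins. calibration takes no time and is no camera call.
- job_done(): hands the job in, once; it reports no verdict.
The state is a dict: "clock": time; "joints": joint angles; "joint_vel": joint speeds; "joint_efforts": joint torques, N m; "position": TCP position; "ee_rot": TCP orientation; "contact_force": force on the tool from outside, world axes, zero at the start; "wrist_torque": the same for the moment, N m; "gripper_width": finger opening in mm.
Only numpy, scipy, OpenCV 4.12 (cv2) and the standard library are available. Lean on these libraries where they do the work, as an engineer would, in place of code of your own. Each camera call takes 0.05 s, during which the arm holds its last target.

## Working session

There is one attempt and no reset: what is moved stays moved. The work goes in short steps, Python scripts to look and compute and a tool call to move; the robot and the scene stay as the last step left them, time stands still between calls to the robot, and variables do not carry over. Pictures are saved under pics/ and viewed, and the job is handed in when it is done.

Besides the shell and the picture viewer there is one more tool, called after "Call:" as name(argument=value, ...) on one line, values as JSON. jog_arm: Moves the arm, as the interface text tells. Its arguments: {"type":"object","properties":{"increments":{"type":"array"},"hand":{"type":"number"}},"required":["increments"]}

```bash
mkdir -p pics; python3 - <<'E'
from bench import *
import cv2,numpy as np
for n in("top","side"):
    cv2.imwrite(f"pics/{n}0.png",get_image(n)[:,:,::-1]); print(n,calibration(n))
s=read_state();print(s['clock'],s['position'],s['ee_rot'],s['contact_force'],s['gripper_width'])
E
```

```text
top {'fx': 458.98359553040905, 'fy': 458.98359553040905, 'cx': 256.04858660108323, 'cy': 192.46240397286965, 'position': array([458.2798328 ,  -0.77885112, 771.64789476]), 'rotation': array([ 0.0608501 , -0.06546126, -0.70034084,  0.70819121])}
side {'fx': 416.62636004810486, 'fy': 416.62636004810486, 'cx': 264.1330004485609, 'cy': 194.81586861883628, 'position': array([290.25008758, 484.9653602 , 594.37770092]), 'rotation': array([-0.0980097 ,  0.39356732,  0.88136892, -0.24225544])}
0.1 [ 242.51212038 -575.51055043  247.32846716] [-1.97992847e-01  9.80202965e-01  9.57617496e-04 -2.50627292e-04] [ 0.33111509 -0.01945036 -0.62248385] 85.83487044352108
```

View pics/top0.png

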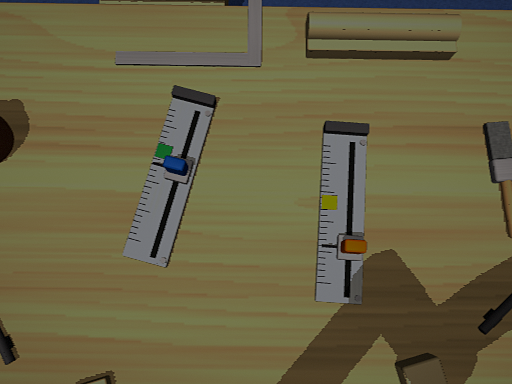

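View pics/side0.png

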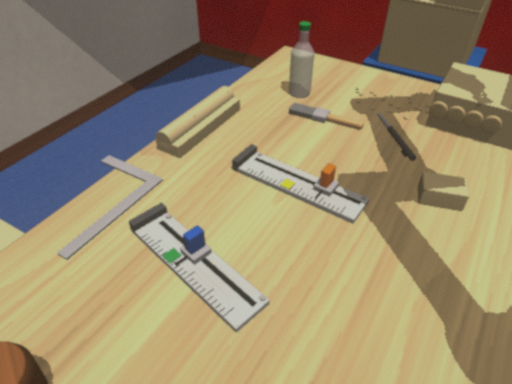

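```bash
cat > h.py <<'E'
from bench import *
import cv2,numpy as np
from scipy.spatial.transform import Rotation as R
def ray(n,u,v,z):
    c=calibration(n);d=R.from_quat(c['rotation']).apply([(u-c['cx'])/c['fx'],-(v-c['cy'])/c['fy'],-1]);p=np.array(c['position'])
    return p+d*(z-p[2])/d[2]
def proj(n,P):
    c=calibration(n);q=R.from_quat(c['rotation']).inv().apply(np.atleast_2d(P)-c['position'])
    return np.c_[c['cx']+c['fx']*q[:,0]/-q[:,2], c['cy']+c['fy']*q[:,1]/q[:,2]]
def crop(im,u0,v0,w,h,s,f):
    cv2.imwrite(f,cv2.resize(im[v0:v0+h,u0:u0+w,::-1],None,fx=s,fy=s,interpolation=cv2.INTER_CUBIC))
E
python3 - <<'E'
import cv2
a=cv2.imread('pics/top0.png');b=cv2.imread('pics/side0.png')
cv2.imwrite('pics/t1.png',cv2.resize(a[185:310,305:385],None,fx=4.8,fy=4.8,interpolation=cv2.INTER_CUBIC))
cv2.imwrite('pics/s1.png',cv2.resize(b[140:225,225:375],None,fx=5,fy=5,interpolation=cv2.INTER_CUBIC))
E
```

```text
(no output)
```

View pics/t1.png

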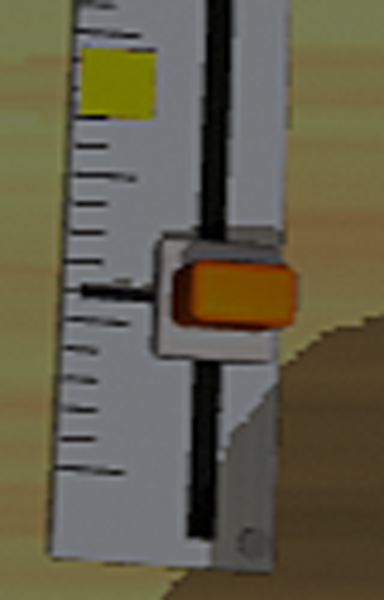

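View pics/s1.png

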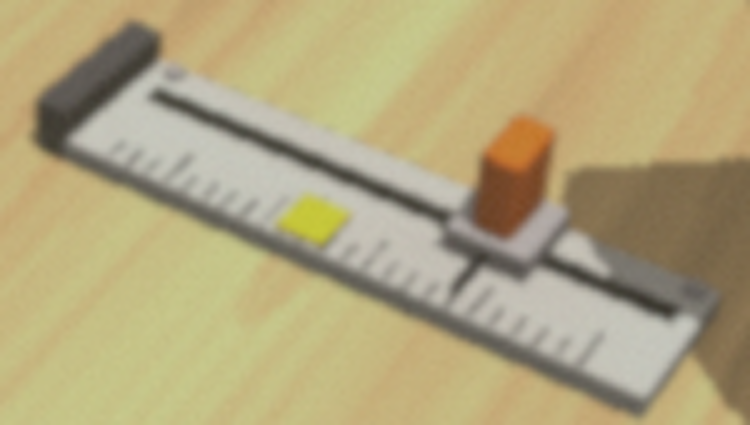

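```bash
python3 - <<'E'
from h import *
T=lambda x,y:(305+x/4.8,185+y/4.8)
S=lambda x,y:(225+x/5,140+y/5)
pt=ray('top',*T(243.5,294),70);b=ray('top',*T(117.5,83),17);po=ray('top',*T(117,292),20)
ps=ray('side',*S(523,132),70);bs=ray('side',*S(314,220),17);pos=ray('side',*S(466,275),20)
print('post',pt,ps,'band',b,bs,'ptr',po,pos)
a=ray('top',*T(200,535),14);c=ray('top',352,143,14);d=c-a;print('slot',a,c,np.degrees(np.arctan2(d[1],d[0])))
a=ray('side',*S(675,312),14);c=ray('side',*S(155,94),14);d=c-a;print('slot side',a,c,np.degrees(np.arctan2(d[1],d[0])))
b4=[ray('top',*T(*q),17) for q in[(82,48),(156,51),(153,118),(78,115)]];print(np.round(b4,1))
E
```

```text
post [ 503.67876369 -157.45819004   70.        ] [ 503.90121025 -164.1665948    70.        ] band [ 579.55251448 -127.53657564   17.        ] [ 577.27153995 -127.05518524   17.        ] ptr [ 507.11948511 -125.56656057   20.        ] [ 505.96422445 -125.85457292   20.        ]
slot [ 426.47918418 -153.0392026    14.        ] [ 683.36540333 -168.53088063   14.        ] -3.451076924819077
slot side [ 425.37945834 -156.39394249   14.        ] [ 682.6234804  -170.60503593   14.        ] -3.1620127548041
[[ 591.7 -115.4   17. ]
 [ 591.  -141.2   17. ]
 [ 567.4 -139.6   17. ]
 [ 568.2 -113.6   17. ]]
```

```bash
cat >> h.py <<'E'
YAW=np.radians(-3.3);U=np.array([np.cos(YAW),np.sin(YAW),0]);V=np.array([-U[1],U[0],0])
O=np.array([505,-159,0.])
def rel():
    s=read_state();p=s['position']-O;r=R.from_quat(s['ee_rot'])
    print('t',round(s['clock'],2),'along',round(p@U,1),'left',round(p@V,1),'z',round(p[2],1),'F',np.round(s['contact_force'],1),'w',s['gripper_width'])
    return s,r
def plan(al,le,z):
    s,r=rel();P=O+al*U+le*V+np.array([0,0,z]);x=r.as_matrix()[:,0]
    ang=(np.degrees(YAW)+180-np.degrees(np.arctan2(x[1],x[0]))+180)%360-180
    print('shift m',np.round(r.inv().apply(P-s['position'])/1000,4),'turn',round(-ang,2))
E
python3 -c "
from h import *
plan(-60,0,200)"
```

```text
t 0.1 along -238.1 left -430.9 z 247.3 F [ 0.3 -0.  -0.6] w 85.83487044352108
shift m [-0.3497  0.3083  0.0479] turn 26.14
```

Call:
jog_arm(increments=[[-0.035,0.031,0,3],[-0.075,0.066,0,8],[-0.118,0.104,0,14],[-0.161,0.142,0.005,20],[-0.204,0.18,0.015,26.1],[-0.247,0.218,0.025,26.1],[-0.29,0.256,0.035,26.1],[-0.33,0.291,0.045,26.1],[-0.3497,0.3083,0.048,26.1],[-0.3497,0.3083,0.048,26.1]], hand=-1)

```text
clock: 1.35
position: [445.4, -154.1, 199.4]
ee_rot: [0.027, 1.0, 0.001, -0.001]
contact_force: [-0.0, -0.1, -0.3]
gripper_width: -0.4
```

```bash
python3 -c "
from h import *
plan(-60,0,60)"
```

```text
t 1.35 along -59.8 left 1.4 z 199.4 F [-0.  -0.1 -0.3] w -0.4017693394679735
shift m [-1.000e-04 -1.700e-03  1.394e-01] turn 0.22
```

Call:
jog_arm(increments=[[0,-0.0015,0.035,0.2],[0,-0.0015,0.075,0.2],[0,-0.0015,0.11,0.2],[0,-0.0015,0.132,0.2],[0,-0.0015,0.1395,0.2],[0,-0.0015,0.1395,0.2]])

```text
clock: 2.1
position: [444.9, -155.9, 59.9]
ee_rot: [0.029, 1.0, 0.001, -0.001]
contact_force: [0.4, 0.2, -0.4]
gripper_width: 0.2
```

```bash
python3 -c "
from h import *
rel()
for n in('top','side'): 
  im=get_image(n);cv2.imwrite('pics/%s2.png'%n,im[:,:,::-1])
crop(im,200,90,190,140,4,'pics/s2c.png')
plan(-40,0,60)"
```

```text
t 2.1 along -60.2 left -0.4 z 59.9 F [ 0.4  0.2 -0.4] w 0.2178485438199128
t 2.2 along -59.4 left -0.1 z 60.7 F [-0.1 -0.1  0.9] w 0.06144402801821759
shift m [-0.0194  0.0001  0.0007] turn 0.01
```

View pics/s2c.png

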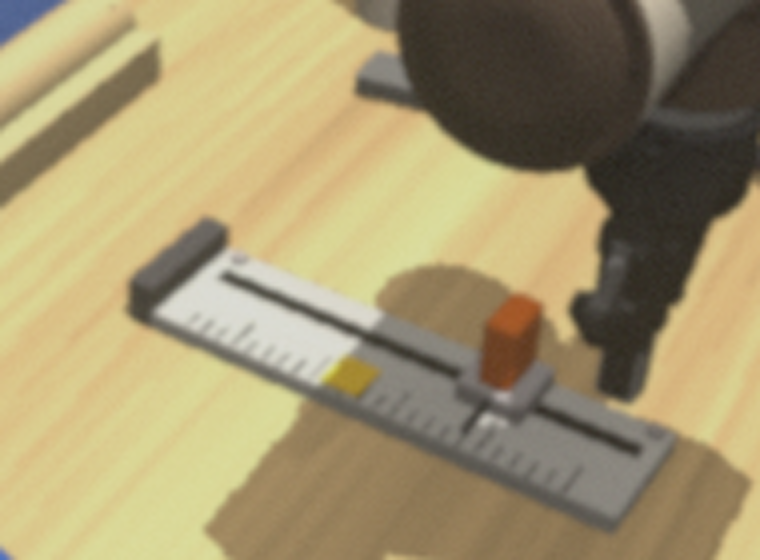

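View pics/top2.png

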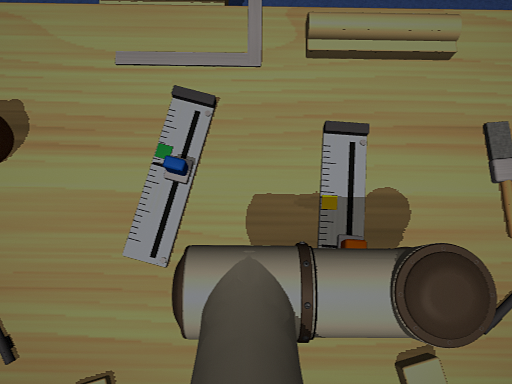

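Call:
jog_arm(increments=[[-0.015,0,0.0005,0],[-0.027,0,0.0005,0],[-0.033,0,0.0005,0],[-0.037,0,0.0005,0],[-0.041,0,0.0005,0],[-0.045,0,0.0005,0],[-0.049,0,0.0005,0],[-0.053,0,0.0005,0],[-0.055,0,0.0005,0],[-0.055,0,0.0005,0]])

```text
clock: 3.45
position: [496.9, -158.8, 59.6]
ee_rot: [0.029, 1.0, 0.001, -0.004]
contact_force: [-4.7, 0.5, 4.2]
gripper_width: -0.2
```

```bash
python3 -c "
from h import *
plan(-40,0,60)
crop(get_image('side'),200,90,190,140,4,'pics/s3.png')"
```

```text
t 3.45 along -8.0 left -0.3 z 59.6 F [-4.7  0.5  4.2] w -0.24286191897331363
shift m [ 0.032   0.0002 -0.0001] turn -0.05
```

View pics/s3.png

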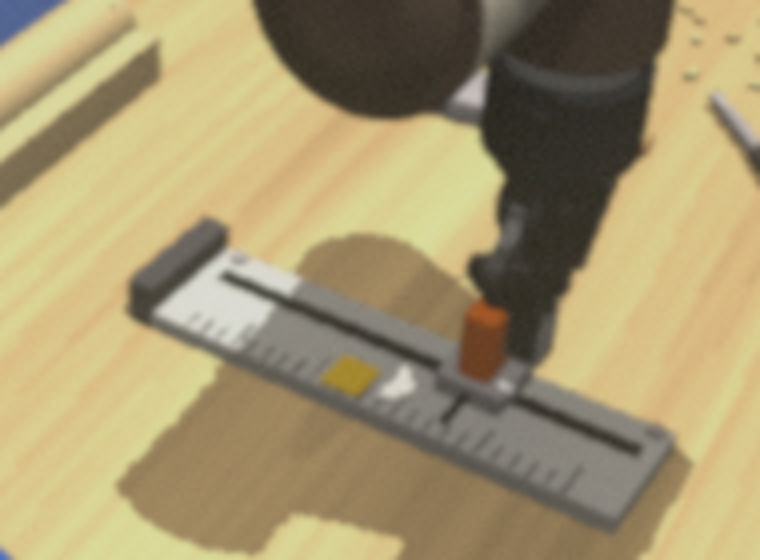

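Call:
jog_arm(increments=[[0.01,0,0,0],[0.02,0,0,0],[0.03,0,0,0],[0.03,0,0,0]])

```text
clock: 4.0
position: [466.3, -157.0, 60.0]
ee_rot: [0.029, 1.0, 0.001, -0.004]
contact_force: [-0.2, 0.3, 0.5]
gripper_width: -0.0
```

```bash
python3 -c "
from h import *
plan(12,0,60)
im=get_image('side');cv2.imwrite('pics/s4raw.png',im[:,:,::-1])
crop(im,255,160,90,60,8,'pics/s4.png')"
```

```text
t 4.0 along -38.8 left -0.2 z 60.0 F [-0.2  0.3  0.5] w -0.03128318547315702
shift m [-0.0508  0.0002 -0.0004] turn -0.05
```

View pics/s4.png

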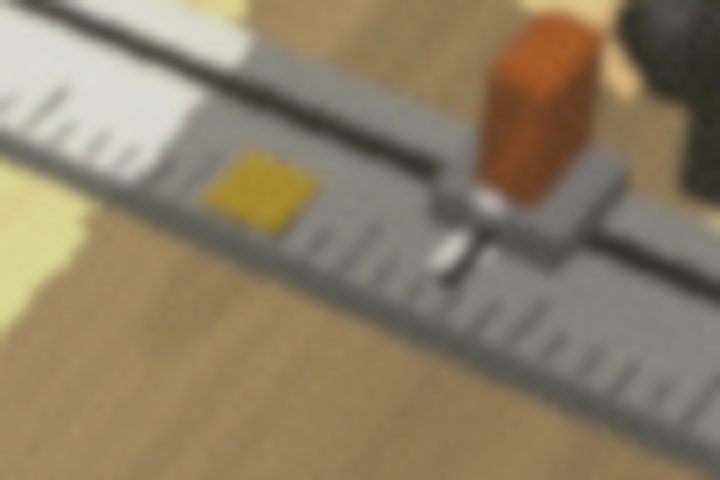

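```bash
python3 -c "
from h import *
p=ray('side',312.9,192.5,20)-O;b=ray('side',288,184,17)-O
for l in(16,):print(p@U,p@V,b@U,b@V)
print((ray('side',225+466/5,140+275/5,20)-O)@U)"
```

```text
11.782137048251869 32.57198412932838 69.96229604437926 35.8086638420812
-0.9453586674122401
```

Call:
jog_arm(increments=[[-0.015,0,0,0],[-0.025,0,0,0],[-0.03,0,0,0],[-0.034,0,0,0],[-0.038,0,0,0],[-0.042,0,0,0],[-0.046,0,0,0],[-0.05,0,0,0],[-0.05,0,0,0]])

```text
clock: 5.18
position: [514.0, -159.9, 59.1]
ee_rot: [0.03, 1.0, 0.001, -0.007]
contact_force: [-5.3, 1.1, 4.3]
gripper_width: -0.4
```

Call:
jog_arm(increments=[[0.01,0,0,0],[0.02,0,0,0],[0.03,0,0,0],[0.03,0,0,0]])

```text
clock: 5.68
position: [483.3, -158.1, 59.7]
ee_rot: [0.03, 1.0, 0.001, -0.007]
contact_force: [1.2, 0.2, -0.4]
gripper_width: 0.2
```

```bash
python3 -c "
from h import *
plan(12,0,60)
im=get_image('side');cv2.imwrite('pics/s5raw.png',im[:,:,::-1])
crop(im,255,160,90,60,8,'pics/s5.png')"
```

```text
t 5.67 along -21.7 left -0.3 z 59.7 F [ 1.2  0.2 -0.4] w 0.16248676110955307
shift m [-0.0337  0.0004 -0.0008] turn -0.09
```

View pics/s5.png

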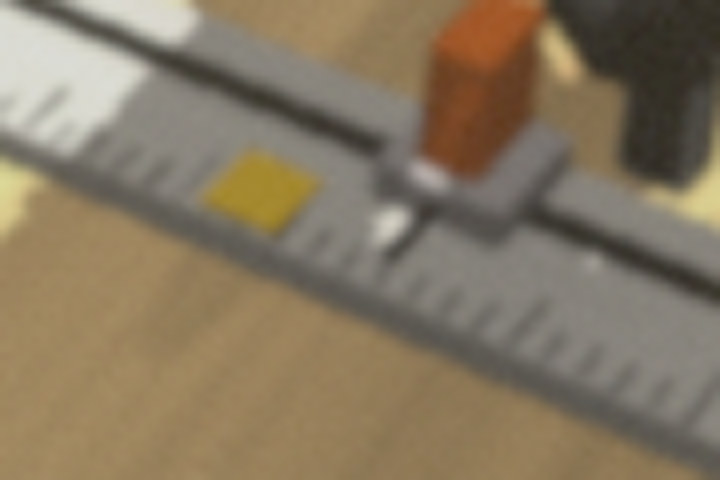

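Call:
jog_arm(increments=[[-0.015,0,-0.0005,0],[-0.025,0,-0.0005,0],[-0.03,0,-0.0005,0],[-0.034,0,-0.0005,0],[-0.038,0,-0.0005,0],[-0.042,0,-0.0005,0],[-0.046,0,-0.0005,0],[-0.05,0,-0.0005,0],[-0.05,0,-0.0005,0]])

```text
clock: 6.85
position: [531.2, -161.0, 59.1]
ee_rot: [0.03, 1.0, 0.001, -0.01]
contact_force: [-5.5, 2.0, 4.1]
gripper_width: 0.1
```

Call:
jog_arm(increments=[[0.01,0,0,0],[0.02,0,0,0],[0.03,0,0,0],[0.03,0,0,0]])

```text
clock: 7.35
position: [500.5, -159.2, 59.9]
ee_rot: [0.03, 0.999, 0.001, -0.01]
contact_force: [-0.2, 0.1, -0.7]
gripper_width: 0.2
```

```bash
python3 -c "
from h import *
plan(12,0,60)
im=get_image('side');cv2.imwrite('pics/s6raw.png',im[:,:,::-1])
crop(im,255,160,70,50,10,'pics/s6.png')"
```

```text
t 7.35 along -4.5 left -0.5 z 59.9 F [-0.2  0.1 -0.7] w 0.19047924252826126
shift m [-0.0165  0.0005 -0.0005] turn -0.13
```

View pics/s6.png

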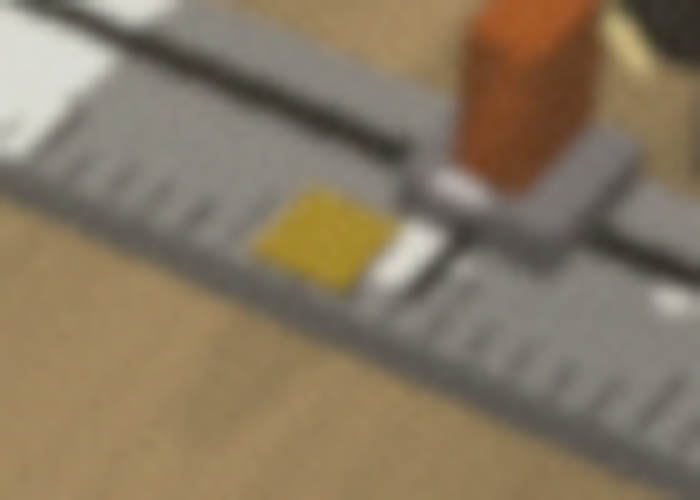

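```bash
python3 -c "
from h import *
for z in(17.5,20,23):print(z,[np.round([(ray('side',255+x/10,160+y/10,z)-O)@w for w in(U,V)],1) for x,y in((465,235),(415,295),(440,265))])
print([np.round([(ray('side',255+x/10,160+y/10,17)-O)@w for w in(U,V)],1) for x,y in((398,230),(345,292),(320,188),(250,242))])"
```

```text
17.5 [array([46.8, 18.5]), array([45.8, 41.3]), array([46.3, 30. ])]
20 [array([45.5, 21.1]), array([44.6, 43.9]), array([45. , 32.6])]
23 [array([44. , 24.3]), array([43. , 46.9]), array([43.5, 35.7])]
[array([59.7, 24.7]), array([58.7, 48.4]), array([80.7, 22.3]), array([83.6, 46.1])]
```

Call:
jog_arm(increments=[[-0.015,0,-0.0005,0],[-0.025,0,-0.0005,0],[-0.03,0,-0.0005,0],[-0.034,0,-0.0005,0],[-0.038,0,-0.0005,0],[-0.042,0,-0.0005,0],[-0.042,0,-0.0005,0]])

```text
clock: 8.28
position: [540.5, -161.7, 59.2]
ee_rot: [0.03, 0.999, 0.002, -0.013]
contact_force: [-6.8, 1.6, 4.0]
gripper_width: 0.1
```

Call:
jog_arm(increments=[[0.01,0,0,0],[0.02,0,0,0],[0.03,0,0,0],[0.03,0,0,0]])

```text
clock: 8.78
position: [509.8, -159.9, 60.1]
ee_rot: [0.03, 0.999, 0.002, -0.013]
contact_force: [0.0, -0.5, 0.8]
gripper_width: 0.2
```

```bash
python3 -c "
from h import *
plan(12,0,60)
im=get_image('side');cv2.imwrite('pics/s7raw.png',im[:,:,::-1])
crop(im,255,160,70,50,10,'pics/s7.png')"
```

```text
t 8.78 along 4.8 left -0.6 z 60.1 F [ 0.  -0.5  0.8] w 0.1579462448867227
shift m [-0.0072  0.0006 -0.0001] turn -0.16
```

View pics/s7.png

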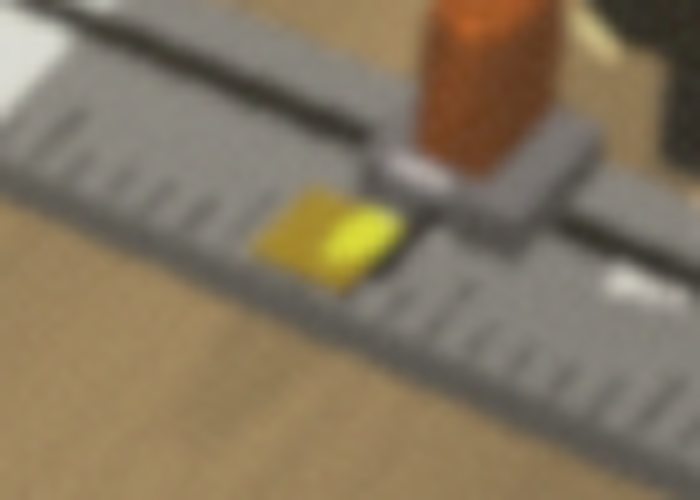

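Call:
jog_arm(increments=[[-0.015,0,-0.0005,0],[-0.025,0,-0.0005,0],[-0.03,0,-0.0005,0],[-0.034,0,-0.0005,0],[-0.038,0,-0.0005,0],[-0.042,0,-0.0005,0],[-0.045,0,-0.0005,0],[-0.0475,0,-0.0005,0],[-0.0475,0,-0.0005,0]])

```text
clock: 9.95
position: [555.1, -162.7, 59.1]
ee_rot: [0.03, 0.999, 0.002, -0.017]
contact_force: [-5.8, 1.4, 5.0]
gripper_width: 0.3
```

Call:
jog_arm(increments=[[0.01,0,0,0],[0.025,0,0,0],[0.04,0,0,0],[0.05,0,0,0],[0.05,0,0,0]])

```text
clock: 10.58
position: [504.5, -159.7, 61.1]
ee_rot: [0.03, 0.999, 0.002, -0.016]
contact_force: [-0.1, 0.2, 0.3]
gripper_width: 0.0
```

```bash
python3 -c "
from h import *
plan(-30,0,250)
im=get_image('side');cv2.imwrite('pics/s8raw.png',im[:,:,::-1])
crop(im,255,160,70,50,10,'pics/s8.png')"
```

```text
t 10.57 along -0.4 left -0.7 z 61.1 F [-0.1  0.2  0.3] w 0.0045844969406530125
shift m [ 0.0358  0.001  -0.1879] turn -0.19
```

View pics/s8.png

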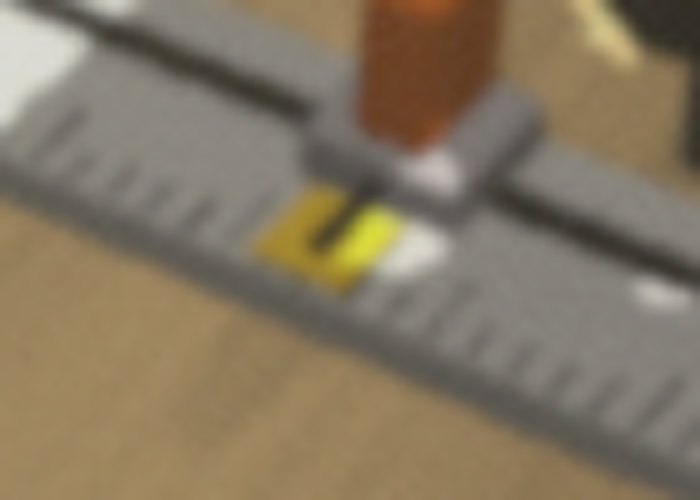

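Call:
jog_arm(increments=[[0.03,0,-0.01,0],[0.06,0,-0.04,0],[0.09,0,-0.08,0],[0.1,-0.05,-0.12,0],[0.1,-0.1,-0.13,0],[0.1,-0.15,-0.13,0],[0.1,-0.2,-0.13,0],[0.1,-0.23,-0.13,0],[0.1,-0.23,-0.13,0]])

```text
clock: 11.75
position: [395.8, -385.6, 193.2]
ee_rot: [0.032, 0.999, 0.002, -0.016]
contact_force: [-1.0, -0.1, -0.6]
gripper_width: -0.2
```

```bash
python3 -c "
from h import *
rel()
im=get_image('top');cv2.imwrite('pics/t9raw.png',im[:,:,::-1])
crop(im,120,80,260,180,3,'pics/t9.png')
crop(im,310,180,70,50,10,'pics/t9b.png')"
```

```text
t 11.75 along -96.0 left -232.6 z 193.2 F [-1.  -0.1 -0.6] w -0.16900566014320687
```

View pics/t9.png

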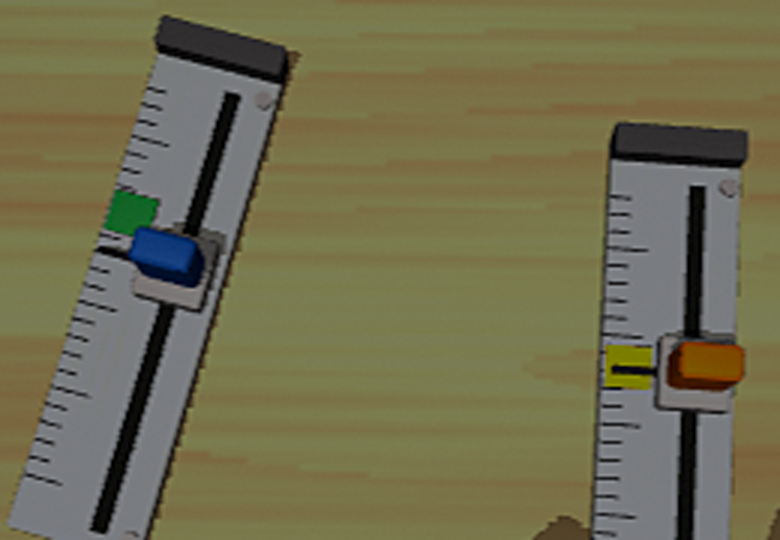

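View pics/t9b.png

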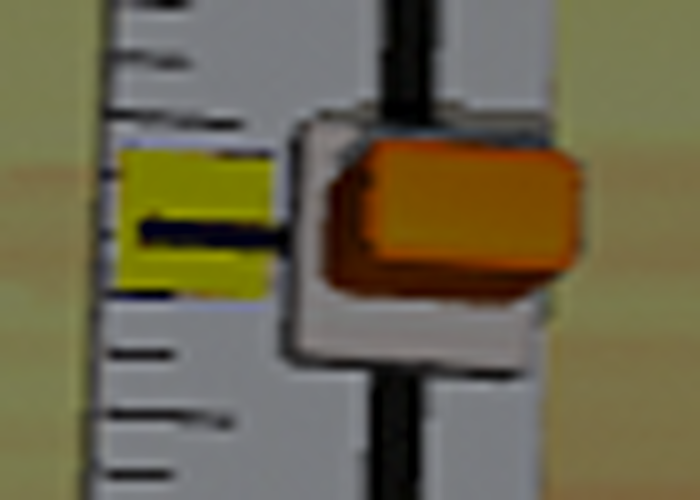

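The top view shows the pointer (row about 230 of the crop) near the middle of the yellow band (rows 150–297). The blue slide has not moved and the arm is clear.

```bash
python3 -c "
from bench import *
print(job_done())"
```

```text
the job is handed in; nothing more can be done
None
```

The orange slide's black pointer now stands over the yellow band, close to its middle. I handed the job in at about 12 s.

- **Taps:** I used five small taps with the closed fingertips on the rear of the post, moving the slide about 13, 17, 17, 9 and 15 mm. After each of the first four I backed off 30 mm with the pointer still short of the band. The pointer never got past the middle of the band.
- **Last checks:** In the top view after retreating, the pointer is within about 1–2 mm of the band's middle, and the side view agrees. The blue slide looks the same as at the start. The arm was clear of everything, and the highest contact force I read at the end of a move was about 8 N.
- **Disagreements:** The two cameras differed by about 1–2 mm on the positions along the rail, and by about 7 mm sideways on the post. I took the sideways line from the rail slot, and neither difference affected the result. No check failed.

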